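# Stand the bud vases in their ring stands

### The arm

A 6-joint arm with a two-finger parallel gripper is mounted at the origin on the work surface. World frame = base frame: x ahead of the robot, y to its left, z up, the work surface at z = 0. Lengths are in mm, angles in rad, forces in N, time in s.
With the tool pointing down it reaches from about 350 to 975 mm from the base axis. Payload 7.1 kg.
Tool frame: the origin (TCP) lies between the finger pads; the fingertips stand 19 mm ahead of it and the grasp point (between the pads) is the TCP (ctrl.tcp_to_tips is the distance from the TCP to the fingertips, in mm); z points along the fingers, y is the line along which they close (so a half turn about z gives the same grasp; the last joint's range is limited). The gripper opens to 88 mm and grips with 3 to 60 N. Pads are 20 mm wide; open, the fingers measure 115 mm over their backs; the gripper's body (75 mm by 178 mm) begins 61 mm behind the grasp point.
Start: joints at [-1.201, 0.423, 1.63, -0, 1.089, -0.019], TCP at [236.94, -578.329, 241.675] pointing down, gripper open.
Joint ranges: [-3, 3], [-0.9, 2.11], [0.09, 2.58], [-1.31, 4.45], [0.11, 2.69], [-2.54, 2.54]. Speed limits (rad/s): [2.39, 2.39, 3.01, 3.14, 3.14, 3.14].

### API

Orientations are given as a rotation vector (axis times angle).
In Python, from workcell import status, optics, ctrl gives the robot as it stands. The module is installed in compiled form; this text tells all that it offers.
- The arm moves only by the shell command python3 -m inch 'ROWS'. ROWS is JSON, a list that holds one entry, the list of rows, each a list of 7 numbers: the shift along the tool's x, y, z in mm, then the turn, a rotation vector about the tool's x, y, z in rad, then the opening in per cent of the stroke, from 0 (shut) to 100 (fully open). A call has 1 to 20 rows; each row is the pose to reach, as a shift and turn from the pose commanded when the call began, along the tool's axes at that moment; what a row does not reach only later rows make up. A row lasts 1/10 s, in which the tool goes at most 50 mm and 8.59 degrees, less where a joint would pass 70% of its speed; a pose out of reach is approached as far as the arm can. A call with a gripper value outside its range is refused whole. The fingers move at their own pace and stop on an object; the grip force is fixed at half the most. Time passes only in rows, so rows that repeat a pose let the fingers close. It gives the time, the measured TCP pose, the force, the opening and the grip force at its end, in the units of the state.
- status.get_obs(): the state, without advancing time (a new reading comes with each control period).
- optics.get_image(name): name is "scene" or "top" or "wrist"; returns a dict with "frame" (480x640x3 uint8, red, green, blue), "fx", "fy", "cx", "cy" (pixels), "rvec" (rotation vector, rad) and "tvec" (3), from world to camera coordinates, as OpenCV has them; the wrist camera has in their place "hand_eye" (4x4, takes a point from camera to tool coordinates, whose origin is the TCP and whose axes are the flange's). Camera axes: x right, y down, z forward; pixel columns grow to the right and rows downward; lengths in mm; the calibration is good to about 2 mm. A picture is of the moment at which its call begins: read the wrist's pose just before it. There is no depth.
- ctrl.close_job(): hands the job in; it is judged then, once.
The state is a dict: "t": time; "qpos": joint angles; "qvel": joint speeds; "joint_torque": joint torques, N m; "ee_pos": TCP position; "orientation": TCP orientation; "ft_force": force on the tool from outside, world axes, zero at the start; "moment": the same for the moment, N m; "width": finger opening in mm; "grasp_force": force on a finger pad.
Only numpy, scipy, OpenCV 4.12 (cv2) and the standard library are available. Lean on these libraries where they do the work, as an engineer would, in place of code of your own. Each camera call takes 0.05 s, during which the arm holds its last target. There are 200 camera calls.

### The job

Two round-bottomed bud vases, one red and one green, each belong in the ring stand of their own colour, but the green one was put in the red stand by mistake and the red one still leans in the wire rest. Get each vase seated and standing straight upright in the ring of its own colour and let go; set them down without dropping them, and do not shift anything else on the bench.

Things in the scene. Friction and masses are not known exactly. Their poses are not given: they have to be found in the camera images.
- red_vase: Red glass bud vase, 150 mm tall, 0.32 kg: ball-shaped bottom 70 mm across, tapering between 50 and 87 mm up to a straight neck 30 mm across that runs up to the plain mouth. Cannot stand on a flat bench. Origin at the lowest point of the ball, z along its axis to the mouth. At the start it leans in the wire rest, its axis 45 degrees from vertical.
- green_vase: Green glass bud vase, 150 mm tall, 0.32 kg: ball-shaped bottom 70 mm across, tapering between 50 and 87 mm up to a straight neck 30 mm across that runs up to the plain mouth. Cannot stand on a flat bench. Origin at the lowest point of the ball, z along its axis to the mouth. At the start it stands upright in the red stand.
- red_stand: Fixed ring stand: dark steel foot 86 mm across and 12 mm thick, stem 28 mm across, and on top a red ring 72 mm outside, 48 mm inside, 24 mm high, its rim 65 mm above the bench. The ball of a vase sinks 9.5 mm into the ring. Origin on the bench, z up the stem.
- green_stand: The same stand with a green ring, its rim 100 mm above the bench. Origin on the bench, z up the stem.
- red_seat (a point): On the axis of the red ring, 9.5 mm below its rim: where a seated vase's origin comes to lie.
- green_seat (a point): On the axis of the green ring, 9.5 mm below its rim: where a seated vase's origin comes to lie.
- rest: Fixed wire rest: dark wooden base 136 x 100 x 14 mm, a two-pronged steel wire fork (100 mm high) and a stop plate. It holds a vase leaning 45 degrees, mouth towards the rest's own -x, neck free above the fork; the vase's origin lies at x 50, z 50 mm. Origin on the bench under the middle of the base.
- amber_bottle: Amber bottle with a black cap, 46 mm across, 170 mm tall, upright. Bystander. Origin at the centre of its underside.
- blue_bottle: Blue bottle with a paper label and a white cap, 46 mm across, 150 mm tall, upright. Bystander. Origin at the centre of its underside.
- frit_jar: Orange jar with a metal lid, 56 mm across, 65 mm tall. Bystander. Origin at the centre of its underside.
- small_dome: Black glass paperweight with white spots, 66 mm across, 50 mm tall. Bystander. Origin at the centre of its underside.
- large_dome: Black glass paperweight with white spots, 82 mm across, 62 mm tall. Bystander. Origin at the centre of its underside.
- mould: Open steel mould cup, 84 mm across, 80 mm tall. Bystander. Origin at the centre of its underside.
- paddle: Wooden paddle lying flat, 195 mm long (x from -100 to +95 mm), 62 mm wide, 18 mm thick. Bystander. Origin on its underside.
- brush: Hand brush lying on the bench, 180 mm long, along its x. Bystander. Origin on its underside.
Things that resemble listed ones, but are neither listed nor needed, are in the scene too. Leave any pink or purple look-alike of the red_vase alone. Leave any purple look-alike of the green_vase alone.

How it is judged (in metres and radians):
At the end, for the whole second after the job is handed in: Each vase is seated in the ring of its own colour (its origin within 10 mm sideways and 6 mm in height of that ring's seat point, resting on the stand), upright within 0.17 rad, at rest (horizontal distance between red_vase and red_seat below 0.01 m and z of red_vase in the frame of red_seat between -0.006 and 0.006 m and angle between each of red_vase, green_vase's own z axis and vertical below 0.17 rad and linear speed of each of red_vase, green_vase below 0.02 m/s and contact force between red_vase and red_stand above 0.5 N and horizontal distance between green_vase and green_seat below 0.01 m and z of green_vase in the frame of green_seat between -0.006 and 0.006 m and contact force between green_vase and green_stand above 0.5 N); the robot touches nothing.
It fails at once if the red vase is dropped (moves faster than 0.6 m/s while the fingers do not touch it) (linear speed of red_vase above 0.6 m/s and contact force between red_vase and the fingers below 0.05 N).
It fails at once if the green vase is dropped (moves faster than 0.6 m/s while the fingers do not touch it) (linear speed of green_vase above 0.6 m/s and contact force between green_vase and the fingers below 0.05 N).
It fails at once if a bystander is shifted by more than 20 mm (distance of any of amber_bottle, blue_bottle, frit_jar, small_dome, large_dome, mould, paddle, brush from where it was at the start of the episode above 0.02 m).
It also fails if it takes over 64 s, if anything falls off the work surface, if the arm or the gripper's body presses on something with over 40 N, if the wrist force passes 120 N, or if a joint passes its speed limit or range.

## Working session

There is one attempt and no reset: what is moved stays moved. The work goes in short steps, Python scripts to look and compute and a shell command to move; the robot and the scene stay as the last step left them, time stands still between calls to the robot, and variables do not carry over. Pictures are saved under pics/ and viewed, at most 10 in all, crops included, and the job is handed in when it is done.

```bash
mkdir -p pics; cat > h.py <<'E'
import numpy as np, cv2
from workcell import status, optics, ctrl
def cam(im):
    K=np.array([[im['fx'],0,im['cx']],[0,im['fy'],im['cy']],[0,0,1.]])
    if 'hand_eye' in im:
        o=status.get_obs();T=np.eye(4);T[:3,:3]=cv2.Rodrigues(np.array(o['orientation'],float))[0];T[:3,3]=o['ee_pos']
        X=T@np.array(im['hand_eye']);return K,X[:3,:3],X[:3,3]
    R=cv2.Rodrigues(np.array(im['rvec'],float))[0];t=np.array(im['tvec'],float).ravel()
    return K,R.T,-R.T@t
def ray(c,uv):
    K,R,o=c;d=R@np.linalg.inv(K)@np.array([uv[0],uv[1],1.]);return o,d/np.linalg.norm(d)
def onz(c,uv,z):
    o,d=ray(c,uv);return o+d*(z-o[2])/d[2]
def tri(rs):
    A=0;b=0
    for o,d in rs:
        P=np.eye(3)-np.outer(d,d);A=A+P;b=b+P@o
    return np.linalg.solve(A,b)
def proj(c,p):
    K,R,o=c;q=K@(R.T@(np.array(p,float)-o));return q[:2]/q[2]
E
python3 - <<'E'
from h import *
for n in ('scene','top'):
    im=optics.get_image(n);cv2.imwrite(f'pics/{n}0.png',im['frame'][:,:,::-1]);c=cam(im)
    print(n,c[2].round(),c[1][:,2].round(2),im['fx'])
    np.save(f'{n}.npy',im,allow_pickle=True)
print(status.get_obs())
E
```

```text
scene [1185. -688.  919.] [-0.55  0.53 -0.65] 435.0128648433667
top [ 383.  -48. 1316.] [ 0.09  0.01 -1.  ] 540.5813089625403
{'t': 0.1, 'qpos': array([-1.20100148e+00,  4.23749544e-01,  1.63060648e+00, -9.99438642e-06,
        1.08860654e+00, -1.89917544e-02]), 'qvel': array([-0.00040104, -0.00201932, -0.00134293,  0.00061701,  0.00085267,
        0.00087619]), 'joint_torque': array([ 8.40668326e-04, -5.45616317e+01, -2.74323839e+01,  6.45527872e-02,
        1.87988573e-02, -5.12551264e-05]), 'ee_pos': array([ 236.76992071, -577.90051613,  240.99149403]), 'orientation': array([-3.08109750e+00, -6.06612409e-01,  3.89029011e-04]), 'ft_force': array([ 0.23363215, -0.39541472,  0.73279238]), 'moment': array([-0.03702118, -0.01996616,  0.04864594]), 'grasp_force': 0.0, 'width': 88.00497682161514}
```

View pics/scene0.png

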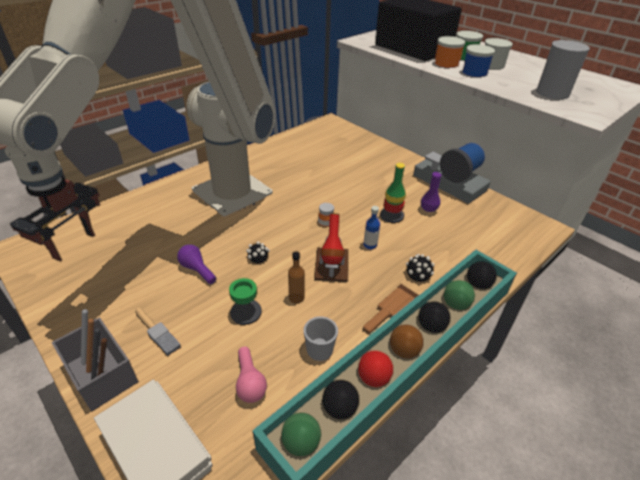

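View pics/top0.png

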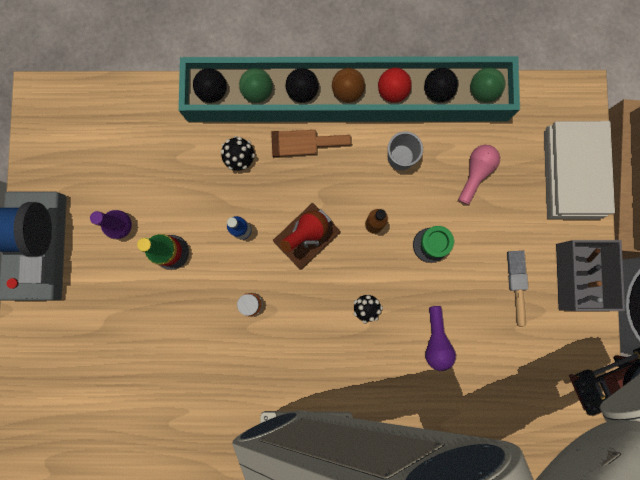

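Candidates for the red vase are:
- the red one leaning in the rest, scene (333,240) / top (307,232)
- the pink one lying down, scene (250,380)
- the red ball in the tray, scene (375,368)

Candidates for the green vase are:
- the green one in the red stand, scene (396,190) / top (165,250)
- the upright purple one, scene (431,195)
- the lying purple one, scene (190,260)
- the green balls in the tray

By description I choose (333,240) and (396,190). The empty green stand is at scene (244,295) / top (437,243). I'll check the choice in one close crop.

```bash
python3 - <<'E'
from h import *
a=cv2.imread('pics/scene0.png')[150:300,290:450];b=cv2.imread('pics/top0.png')[180:300,80:340]
A=cv2.resize(a,(480,450),interpolation=cv2.INTER_CUBIC);B=cv2.resize(b,(0,0),fx=1.2,fy=1.2)
B=cv2.resize(b,(312,144));C=np.zeros((450,792,3),np.uint8);C[:,:480]=A;C[:144,480:]=B
g=cv2.imread('pics/top0.png')[200:280,390:480];C[150:390,480:750]=cv2.resize(g,(270,240))
cv2.imwrite('pics/crop.png',C)
E
```

```text
(no output)
```

View pics/crop.png

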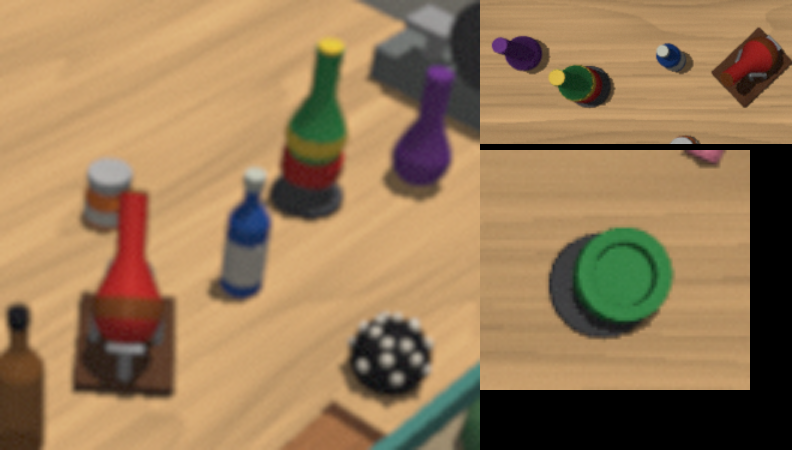

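The crop settles it: the green vase (yellow mouth and band) stands in the red ring and the red vase leans in the rest with its mouth away from the scene camera. The green ring is empty. The upright purple vase is close to the green one.

```bash
cat > m.py <<'E'
from h import *
def hsvmask(f,lo,hi):return cv2.inRange(cv2.cvtColor(f,cv2.COLOR_RGB2HSV),lo,hi)
def blob(m,box):
    z=np.zeros_like(m);x0,y0,x1,y1=box;z[y0:y1,x0:x1]=m[y0:y1,x0:x1]
    cs,_=cv2.findContours(z,cv2.RETR_EXTERNAL,cv2.CHAIN_APPROX_NONE);return max(cs,key=cv2.contourArea)
def cen(c):
    M=cv2.moments(c);return np.array([M['m10'],M['m01']])/M['m00']
E
python3 - <<'E'
from m import *
T=np.load('top.npy',allow_pickle=True).item();S=np.load('scene.npy',allow_pickle=True).item()
cT,cS=cam(T),cam(S)
Y=((22,120,100),(33,255,255));G=((45,90,30),(80,255,255))
yt=blob(hsvmask(T['frame'],*Y),(130,230,155,260));ys=blob(hsvmask(S['frame'],*Y),(385,155,412,180))
et,es=cen(yt),cen(ys);p=tri([ray(cT,et),ray(cS,es)]);print('mouth',et,es,cv2.contourArea(yt),p.round(1),proj(cT,p),proj(cS,p), onz(cT,et,205).round(1))
gt=blob(hsvmask(T['frame'],*G),(410,215,470,275));gs=blob(hsvmask(S['frame'],*G),(220,270,270,325))
e=cv2.fitEllipse(cv2.convexHull(gt));print('ring ell top',e,'z100',onz(cT,e[0],98).round(1),cv2.boundingRect(gt))
gc=cen(gt);sc=cen(gs);print('ring tri',tri([ray(cT,e[0]),ray(cS,cv2.fitEllipse(gs[gs[:,0,1]<300])[0])]).round(1),cv2.boundingRect(gs))
# red vase
f=T['frame'];R=cv2.bitwise_or(hsvmask(f,(0,150,90),(6,255,255)),hsvmask(f,(174,150,90),(180,255,255)))
r=blob(R,(270,200,345,270));print('red rect',cv2.minAreaRect(r),cen(r))
# rest base
B=hsvmask(f,(0,60,20),(20,255,110));B=cv2.morphologyEx(cv2.bitwise_or(B,R),cv2.MORPH_CLOSE,np.ones((9,9)))
b=blob(B,(265,195,350,275));q=cv2.boxPoints(cv2.minAreaRect(b));P=np.array([onz(cT,u,14) for u in q])
print('base',q.round(1).tolist(),P.round(0)[:,:2].tolist(),np.linalg.norm(np.diff(P,axis=0),axis=1),P.mean(0))
# scene base corners, red neck/mouth
f=S['frame'];R=cv2.bitwise_or(hsvmask(f,(0,150,90),(6,255,255)),hsvmask(f,(174,150,90),(180,255,255)))
r=blob(R,(310,200,360,280));print('red scene',cv2.minAreaRect(r),cv2.boundingRect(r))
E
```

```text
mouth [143.68560606 244.0770202 ] [399.87431694 165.21857923] 132.0 [488.3 330.6 205.1] [143.6196595  244.01443899] [399.81649325 165.23093856] [488.2 330.5 205. ]
ring ell top ((437.0225830078125, 241.4674835205078), (31.420516967773438, 32.857322692871094), 68.41461181640625) z100 [ 505. -298.   98.] (421, 226, 33, 32)
ring tri [ 505.6 -299.4   91.6] (229, 278, 28, 27)
red rect ((305.0387268066406, 233.11724853515625), (27.80235481262207, 39.2382926940918), 38.04704284667969) [305.66325996 229.40828092]
base [[271.79998779296875, 240.1999969482422], [312.6000061035156, 201.5], [341.3999938964844, 231.8000030517578], [300.5, 270.5]] [[516.0, 84.0], [611.0, -14.0], [537.0, -84.0], [443.0, 14.0]] [136.90563438 102.15096654 136.09329474] [ 5.26704203e+02 -9.41073524e-02  1.40000000e+01]
red scene ((333.3146667480469, 231.40878295898438), (20.017786026000977, 34.82020950317383), 4.39870548248291) (322, 214, 21, 36)
```

```bash
cat >> m.py <<'E'
from scipy.spatial.transform import Rotation as Ro
def frame(z,y):
    z=np.array(z,float);z/=np.linalg.norm(z);y=np.array(y,float);y-=z*(y@z);y/=np.linalg.norm(y)
    return np.c_[np.cross(y,z),y,z]
def rel(p,R=None):
    o=status.get_obs();R0=cv2.Rodrigues(np.array(o['orientation'],float))[0];R=R0 if R is None else R
    s=R0.T@(np.array(p,float)-o['ee_pos']);r=Ro.from_matrix(R0.T@R).as_rotvec()
    print('rel',s.round(1),r.round(3),'rows>=',max(np.linalg.norm(s)/50,np.linalg.norm(r)/.15).round(1))
E
python3 - <<'E'
from m import *
T=np.load('top.npy',allow_pickle=True).item();S=np.load('scene.npy',allow_pickle=True).item()
cT,cS=cam(T),cam(S)
for s in (0,35,118,150):
    p=np.array([561.5,-35.8,50])+s*.7071*np.array([-.7,.715,1]);print(s,p.round(),proj(cT,p).round(1),proj(cS,p).round(1))
print('purple mouth',tri([ray(cT,(97,218)),ray(cS,(435,176))]).round())
for z in(0,55,90):print('red stand ax',z,proj(cT,(488,330.5,z)),proj(cS,(488,330.5,z)))
o=status.get_obs();print(cv2.Rodrigues(o['orientation'])[0].round(3))
D=(0,0,-1)
rel((500,-300,400),frame(D,(.379,-.925,0)));rel((488,330.5,400),frame(D,(.98,-.2,0)));rel((488,330.5,181),frame(D,(.98,-.2,0)))
w=optics.get_image('wrist');print(np.array(w['hand_eye']).round(2))
E
```

```text
0 [562. -36.  50.] [321.2 219.6] [330.9 265.6]
35 [544. -18.  75.] [313.4 225.5] [331.5 253.5]
118 [503.  24. 133.] [293.7 240.6] [332.9 224.8]
150 [487.  40. 156.] [285.5 246.8] [333.4 213.9]
purple mouth [551. 455. 144.]
red stand ax 0 [171.8286654  252.10471659] [391.24124563 216.45537416]
red stand ax 55 [165.17026899 250.22952921] [393.36052566 203.62077264]
red stand ax 90 [160.62567535 248.94964677] [394.76338662 195.12488671]
[[ 0.925  0.379 -0.001]
 [ 0.379 -0.925  0.001]
 [ 0.    -0.001 -1.   ]]
rel [ 348.9 -157.6 -158.8] [-0.001 -0.    -0.   ] rows>= 8.3
rel [ 576.8 -745.6 -158. ] [-0.001 -0.001 -0.981] rows>= 19.1
rel [ 576.8 -745.3   61. ] [-0.001 -0.001 -0.981] rows>= 18.9
[[   0.     -0.97   -0.24   64.84]
 [   1.      0.      0.      0.85]
 [   0.     -0.24    0.97 -143.77]
 [   0.      0.      0.      1.  ]]
```

```bash
python3 -m inch '[[[100,-50,-100,0,0,0,100],[150,-100,-158,0,0,0,100],[200,-150,-158,0,0,-0.1,100],[240,-195,-158,0,0,-0.2,100],[577,-745,-158,0,0,-0.98,100],[577,-745,-158,0,0,-0.98,100],[577,-745,-158,0,0,-0.98,100],[577,-745,-158,0,0,-0.98,100],[577,-745,-158,0,0,-0.98,100],[577,-745,-158,0,0,-0.98,100],[577,-745,-158,0,0,-0.98,100],[577,-745,-158,0,0,-0.98,100],[577,-745,-158,0,0,-0.98,100],[577,-745,-158,0,0,-0.98,100],[577,-745,-158,0,0,-0.98,100],[577,-745,-158,0,0,-0.98,100],[577,-745,-158,0,0,-0.98,100],[577,-745,-158,0,0,-0.98,100],[577,-745,-158,0,0,-0.98,100],[577,-745,-158,0,0,-0.98,100]]]'
python3 - <<'E'
from m import *
print(status.get_obs()['qpos'].round(2));rel((488.3,330.5,300),frame((0,0,-1),(.98,-.2,0)))
w=optics.get_image('wrist');cv2.imwrite('pics/w1.png',w['frame'][:,:,::-1]);c=cam(w);print(proj(c,(488.3,330.5,205.5)),status.get_obs()['t'])
m=blob(hsvmask(w['frame'],(22,120,100),(33,255,255)),(0,0,640,480));e=cv2.fitEllipse(cv2.convexHull(m));print(e,onz(c,e[0],205.5))
E
```

```text
t: 2.15
ee_pos: [488.4, 332.7, 399.4]
orientation: [-2.432, -1.988, 0.0]
ft_force: [0.4, -0.3, 0.2]
width: 87.8
grasp_force: 0.0
[0.58 0.23 1.53 0.   1.38 0.78]
rel [-2.2  0.3 99.4] [-0.    -0.     0.001] rows>= 2.0
[318.16113516 220.39947785] 2.2
((317.4592590332031, 212.1346893310547), (31.304704666137695, 36.19827651977539), 176.83273315429688) [489.21135683 338.32903483 205.5       ]
```

View pics/w1.png

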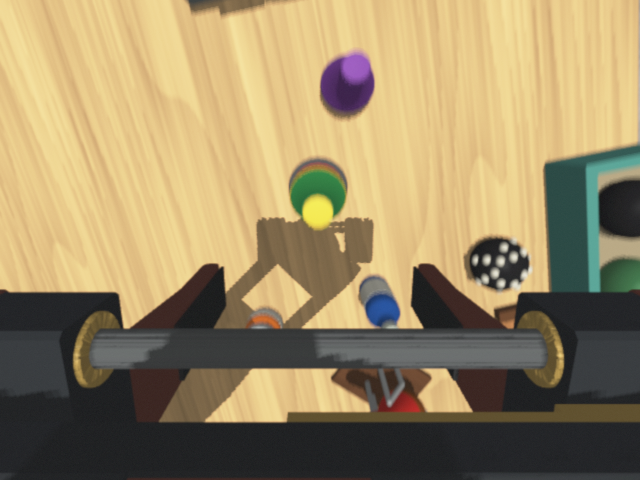

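The wrist view shows the yellow mouth at (317,212) with the green body and red ring behind it, and the purple vase clear at (347,80). The wrist and top measurements differ by about 6 mm, so I'll go lower and measure again.

```bash
python3 -m inch '[[[0,0,40,0,0,0,100],[0,0,80,0,0,0,100],[0,0,110,0,0,0,100],[0,0,110,0,0,0,100],[0,0,110,0,0,0,100],[0,0,110,0,0,0,100]]]'
cat > w.py <<'E'
from m import *
o=status.get_obs();w=optics.get_image('wrist');o2=status.get_obs();print(o['ee_pos'].round(1),o2['ee_pos'].round(1))
c=cam(w);f=w['frame'];m=blob(hsvmask(f,(22,120,100),(33,255,255)),(200,100,440,400))
print('pred',proj(c,(488.3,330.5,205.5)),cv2.boundingRect(m),cv2.fitEllipse(cv2.convexHull(m)),w['fx'],cv2.minEnclosingCircle(m))
b=cv2.boundingRect(m);r=b[2]/2;u=(b[0]+r,b[1]+b[3]-r);print(u,onz(c,u,205.5))
E
python3 w.py
```

```text
t: 2.8
ee_pos: [489.5, 330.3, 291.8]
orientation: [2.434, 1.986, 0.005]
ft_force: [0.5, -0.4, 0.3]
width: 88.0
grasp_force: 0.0
[489.5 330.3 291.8] [489.5 330.3 291.9]
pred [315.80302711 245.00586423] (292, 223, 45, 43) ((314.1711730957031, 244.37791442871094), (42.54555130004883, 44.3968620300293), 91.23448944091797) 368.28550383351103 ((314.059814453125, 244.9940185546875), 22.418554306030273)
(314.5, 243.5) [487.67732777 331.66242481 205.5       ]
```

```bash
python3 -m inch '[[[0,-1.5,30,0,0,0,100],[0,-1.5,60,0,0,0,100],[0,-1.5,85,0,0,0,100],[0,-1.5,100,0,0,0,100],[0,-1.5,111,0,0,0,100],[0,-1.5,111,0,0,0,60],[0,-1.5,111,0,0,0,45],[0,-1.5,111,0,0,0,38],[0,-1.5,111,0,0,0,34],[0,-1.5,111,0,0,0,30],[0,-1.5,111,0,0,0,20],[0,-1.5,111,0,0,0,20],[0,-1.5,111,0,0,0,20],[0,-1.5,111,0,0,0,20]]]'
```

```text
t: 4.25
ee_pos: [487.1, 330.1, 178.8]
orientation: [2.434, 1.986, 0.0]
ft_force: [0.7, 0.5, 0.8]
width: 29.5
grasp_force: 30.0
```

```bash
python3 -m inch '[[[0,0,-5,0,0,0,20],[0,0,-12,0,0,0,20],[0,0,-25,0,0,0,20],[0,0,-45,0,0,0,20],[0,0,-70,0,0,0,20],[0,0,-95,0,0,0,20],[0,0,-120,0,0,0,20],[0,0,-140,0,0,0,20],[0,0,-155,0,0,0,20],[0,0,-160,0,0,0,20],[0,0,-160,0,0,0,20]]]'
python3 - <<'E'
from m import *
o=status.get_obs();d=np.array([505.3,-298.7,338])-[488,331,338];rel(o['ee_pos']+d)
E
```

```text
t: 5.35
ee_pos: [487.1, 330.2, 339.8]
orientation: [2.434, 1.986, 0.003]
ft_force: [0.6, -0.2, -4.6]
width: 29.5
grasp_force: 30.0
rel [-6.134e+02  1.433e+02 -6.000e-01] [0. 0. 0.] rows>= 12.6
```

```bash
python3 -m inch '[[[-5,1.2,0,0,0,0,20],[-15,3.5,0,0,0,0,20],[-35,8.2,0,0,0,0,20],[-65,15.2,0,0,0,0,20],[-103,24,0,0,0,0,20],[-143,33.4,0,0,0,0,20],[-183,42.8,0,0,0,0,20],[-223,52.1,0,0,0,0,20],[-263,61.4,0,0,0,0,20],[-303,70.8,0,0,0,0,20],[-343,80.1,0,0,0,0,20],[-383,89.5,0,0,0,0,20],[-423,98.8,0,0,0,0,20],[-463,108.2,0,0,0,0,20],[-503,117.5,0,0,0,0,20],[-540,126.2,0,0,0,0,20],[-572,133.6,0,0,0,0,20],[-595,139,0,0,0,0,20],[-608,142,0,0,0,0,20],[-613.5,143.3,0,0,0,0,20]]]'
python3 -m inch '[[[0,0,30,0,0,0,20],[0,0,60,0,0,0,20],[0,0,80,0,0,0,20],[0,0,85,0,0,0,20],[0,0,85,0,0,0,20],[0,0,85,0,0,0,20]]]'
python3 - <<'E'
from m import *
o=status.get_obs();print(o['ee_pos'])
G=((45,90,30),(80,255,255))
for n in('scene','top'):
    im=optics.get_image(n);f=im['frame'];c=cam(im);u=proj(c,o['ee_pos']).astype(int);print(n,u,proj(c,(505.3,-298.7,100)))
    x=max(0,u[0]-70);y=max(0,u[1]-50);np.save(n+'2.npy',im,allow_pickle=True)
    a=cv2.resize(f[y:y+140,x:x+140],(390,390),interpolation=cv2.INTER_CUBIC)[:,:,::-1];print(x,y)
    C=a if n=='scene' else np.hstack([C,a])
    if n=='scene':C=a
cv2.imwrite('pics/g2.png',C)
E
```

```text
t: 7.35
ee_pos: [503.5, -300.7, 337.9]
orientation: [-2.435, -1.983, 0.001]
ft_force: [0.8, 0.9, -3.2]
width: 29.4
grasp_force: 30.0
t: 7.95
ee_pos: [505.0, -299.6, 254.9]
orientation: [2.432, 1.986, 0.001]
ft_force: [-0.0, -0.2, -2.4]
width: 29.3
grasp_force: 30.0
[ 504.98921603 -299.63791174  254.89405489]
scene [235 241] [242.41849637 287.53514376]
165 191
top [454 233] [437.49062968 241.23766092]
384 183
```

View pics/g2.png

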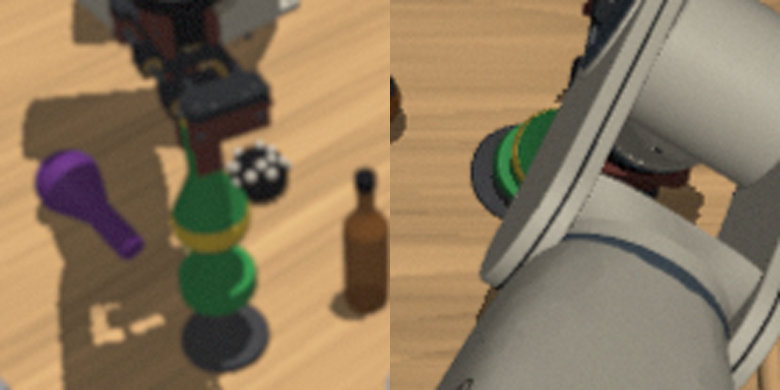

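The vase hangs upright over the green ring, scene about (240,270), in line with the stem. Now I lower it slowly.

```bash
python3 -m inch '[[[0,0,8,0,0,0,20],[0,0,16,0,0,0,20],[0,0,24,0,0,0,20],[0,0,31,0,0,0,20],[0,0,35,0,0,0,20],[0,0,37,0,0,0,20],[0,0,38,0,0,0,20],[0,0,39,0,0,0,20],[0,0,39.5,0,0,0,20],[0,0,40,0,0,0,20],[0,0,40,0,0,0,20],[0,0,40,0,0,0,20]]]'
```

```text
t: 9.25
ee_pos: [504.8, -300.1, 214.4]
orientation: [2.433, 1.985, 0.001]
ft_force: [-0.8, -1.2, 1.5]
width: 29.5
grasp_force: 30.0
```

```bash
python3 -m inch '[[[-0.5,0,0.3,0,0,0,20],[-0.5,0,0.3,0,0,0,30],[-0.5,0,0.3,0,0,0,34],[-0.5,0,0.3,0,0,0,36],[-0.5,0,0.3,0,0,0,38],[-0.5,0,0.3,0,0,0,42],[-0.5,0,0.3,0,0,0,50],[-0.5,0,0.3,0,0,0,70],[-0.5,0,0.3,0,0,0,100],[-0.5,0,0.3,0,0,0,100],[-0.5,0,0.3,0,0,0,100]]]'
python3 -m inch '[[[0,0,-10,0,0,0,100],[0,0,-30,0,0,0,100],[0,0,-60,0,0,0,100],[0,0,-80,0,0,0,100],[0,0,-80,0,0,0,100],[0,0,-80,0,0,0,100]]]'
python3 - <<'E'
from m import *
o=status.get_obs();w=optics.get_image('wrist');c=cam(w);f=w['frame']
m=blob(hsvmask(f,(22,120,100),(33,255,255)),(200,100,440,400));b=cv2.boundingRect(m);r=b[2]/2;u=(b[0]+r,b[1]+b[3]-r);print(b,u,onz(c,u,240.5),o['ee_pos'],o['t'])
s=optics.get_image('scene');cS=cam(s);f=s['frame']
Y=((22,120,100),(33,255,255))
ys=blob(hsvmask(f,*Y),(220,230,250,262));print(cen(ys),proj(cS,(505,-299,240.5)),tri([ray(c,u),ray(cS,cen(ys))]))
# next: red grasp
ax=np.array([.7,-.715,-1]);y=(.715,.7,0);q=o['qpos'];print(q.round(2))
P=np.array([561.5,-35.8,50])-122*ax/np.linalg.norm(ax);Rr=frame(ax,y);print(P,(P-90*Rr[:,2]).round())
rel(P-90*Rr[:,2],Rr);rel(P-90*Rr[:,2],frame(ax,-np.array(y)))
E
```

```text
t: 10.35
ee_pos: [504.2, -300.1, 213.4]
orientation: [-2.434, -1.986, 0.0]
ft_force: [0.9, -0.0, -0.1]
width: 72.6
grasp_force: 0.0
t: 10.95
ee_pos: [504.2, -300.2, 293.7]
orientation: [2.433, 1.986, 0.0]
ft_force: [-1.0, 0.3, 0.1]
width: 87.7
grasp_force: 0.0
(298, 239, 51, 49) (323.5, 262.5) [ 506.53268574 -301.27416497  240.5       ] [ 504.17293592 -300.16533038  293.71091936] 10.95
[234.79227053 247.84057971] [236.7402864  246.27805241] [ 505.3994356  -303.28518757  237.95481773]
[-0.56  0.31  1.67 -0.    1.16 -0.36]
[501.13156589  25.86204341 136.24062016] [457.  71. 200.]
rel [ 354.1 -120.3   92.9] [-0.384 -0.722 -0.924] rows>= 8.2
rel [ 354.1 -120.3   92.9] [-0.844  0.449  2.032] rows>= 15.0
```

The green vase is seated upright: the mouth measures (506,-301) against the ring axis at (505,-299). Next is the red vase, via a high waypoint with the tool tilted.

```bash
python3 -m inch '[[[0,0,-40,0,0,0,100],[20,0,-60,0,0,0,100],[60,-20,-60,0,0,0,100],[110,-40,-60,0,0,0,100],[155,-60,-50,-0.04,-0.08,-0.1,100],[200,-80,-40,-0.08,-0.16,-0.2,100],[240,-100,-30,-0.13,-0.24,-0.3,100],[280,-115,-26,-0.17,-0.32,-0.4,100],[320,-130,-26,-0.21,-0.4,-0.5,100],[350,-145,-26,-0.26,-0.48,-0.61,100],[367,-150,-26,-0.3,-0.56,-0.72,100],[367,-150,-26,-0.34,-0.65,-0.83,100],[367,-150,-26,-0.384,-0.722,-0.924,100],[367,-150,-26,-0.384,-0.722,-0.924,100],[367,-150,-26,-0.384,-0.722,-0.924,100],[367,-150,-26,-0.384,-0.722,-0.924,100]]]'
cat > r.py <<'E'
from m import *
ax=np.array([.7,-.715,-1]);ax/=np.linalg.norm(ax);Rr=frame(ax,(.715,.7,0));O=np.array([561.5,-35.8,50])
o=status.get_obs();print(o['qpos'].round(2),o['t'])
for k in(90,60,0):rel(O-(122+k)*ax,Rr)
E
python3 r.py
```

```text
t: 12.65
ee_pos: [431.3, 89.4, 319.5]
orientation: [0.93, 2.201, -0.383]
ft_force: [0.7, -0.6, -0.4]
width: 87.9
grasp_force: 0.0
[ 0.66  0.05  2.16 -0.93  1.06  0.42] 12.65
rel [ 63.    5.3 106.2] [-0.001 -0.    -0.003] rows>= 2.5
rel [ 63.    5.3 136.2] [-0.001 -0.    -0.003] rows>= 3.0
rel [ 63.    5.4 196.2] [-0.001 -0.    -0.003] rows>= 4.1
```

```bash
python3 -m inch '[[[30,3,30,0,0,0,100],[55,5,60,0,0,0,100],[63,5.3,95,0,0,0,100],[63,5.3,120,0,0,0,100],[63,5.3,126,0,0,0,100],[63,5.3,126,0,0,0,100],[63,5.3,126,0,0,0,100]]]'
cat >> r.py <<'E'
w=optics.get_image('wrist');cv2.imwrite('pics/w3.png',w['frame'][:,:,::-1]);c=cam(w)
for s in(150,118,90,35):print(s,proj(c,O-s*ax).round(1),proj(c,O-s*ax+15*Rr[:,1]).round(1))
E
python3 r.py
```

```text
t: 13.35
ee_pos: [466.5, 61.3, 186.7]
orientation: [0.928, 2.2, -0.383]
ft_force: [-0.0, -0.1, -0.1]
width: 87.8
grasp_force: 0.0
[ 0.54  0.34  2.23 -1.24  0.82  0.78] 13.35
rel [  0.6  -0.  -19.3] [ 0.     0.002 -0.003] rows>= 0.4
rel [ 0.7 -0.  10.7] [ 0.     0.002 -0.003] rows>= 0.2
rel [ 0.8 -0.  70.7] [ 0.     0.002 -0.003] rows>= 1.4
150 [319.4 265.8] [347.5 265.7]
118 [319.1 248.8] [343.4 248.7]
90 [318.9 237.3] [340.6 237.2]
35 [318.6 220.6] [336.5 220.5]
```

View pics/w3.png

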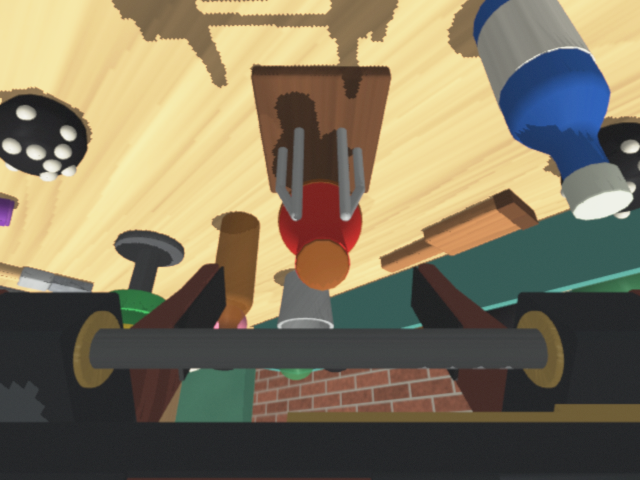

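The mouth is at (322,265), where it was predicted, with the fork below the neck. Joint 4 is near its limit of -1.31 though, so I'll approach about 17 degrees steeper in the same plane.

```bash
cat > r2.py <<'E'
from m import *
ax=np.array([.7,-.715,-1]);ax/=np.linalg.norm(ax);Rr=frame(ax,(.715,.7,0));O=np.array([561.5,-35.8,50])+1*Rr[:,1]
t=np.deg2rad(28);z=(np.sin(t)*.7,-np.sin(t)*.715,-np.cos(t));R2=frame(z,(.715,.7,0))
o=status.get_obs();print(o['qpos'].round(2),o['t'])
G=O-127*ax;print(G)
for k in(65,0):rel(G-k*R2[:,2],R2)
E
python3 r2.py
```

```text
[ 0.54  0.34  2.23 -1.24  0.82  0.78] 13.4
[499.3720122   29.08874798 139.7750718 ]
rel [-18.4   0.8   3.9] [ 0.002  0.299 -0.002] rows>= 2.0
rel [ 0.7  0.7 66. ] [ 0.002  0.299 -0.002] rows>= 2.0
```

```bash
python3 -m inch '[[[-6,0.3,-5,0,0.1,0,100],[-12,0.6,-3,0,0.2,0,100],[-18.4,0.8,3.9,0,0.3,0,100],[-18.4,0.8,3.9,0,0.3,0,100],[-18.4,0.8,3.9,0,0.3,0,100]]]'
python3 r2.py
```

```text
t: 13.9
ee_pos: [477.8, 50.2, 197.2]
orientation: [1.042, 2.467, -0.257]
ft_force: [-0.6, -0.1, 0.2]
width: 88.0
grasp_force: 0.0
[ 0.34  0.24  2.15 -0.75  0.68  0.14] 13.9
[499.3720122   29.08874798 139.7750718 ]
rel [ 0.3  0.6 -0.1] [ 0.001  0.001 -0.003] rows>= 0.0
rel [ 0.3  0.6 64.9] [ 0.001  0.001 -0.003] rows>= 1.3
```

```bash
python3 -m inch '[[[0.3,0.5,20,0,0,0,100],[0.3,0.5,38,0,0,0,100],[0.3,0.5,53,0,0,0,100],[0.3,0.5,61,0,0,0,100],[0.3,0.5,65,0,0,0,100],[0.3,0.5,65,0,0,0,80],[0.3,0.5,65,0,0,0,60],[0.3,0.5,65,0,0,0,45],[0.3,0.5,65,0,0,0,38],[0.3,0.5,65,0,0,0,34],[0.3,0.5,65,0,0,0,30],[0.3,0.5,65,0,0,0,20],[0.3,0.5,65,0,0,0,20],[0.3,0.5,65,0,0,0,20]]]'; python3 r2.py
```

```text
t: 15.3
ee_pos: [499.5, 29.6, 138.7]
orientation: [1.039, 2.471, -0.256]
ft_force: [0.9, 2.1, 2.0]
width: 29.7
grasp_force: 30.0
[ 0.28  0.38  2.15 -0.9   0.55  0.27] 15.3
[499.3720122   29.08874798 139.7750718 ]
rel [ -0.6  -0.4 -65.8] [ 0.001 -0.002 -0.   ] rows>= 1.3
rel [-0.7 -0.5 -0.8] [ 0.001 -0.002 -0.   ] rows>= 0.0
```

```bash
python3 -m inch '[[[-2,0,-4,0,0,0,20],[-5,0,-9.5,0,0,0,20],[-10,0,-19,0,0,0,20],[-17,0,-32,0,0,0,20],[-26,0,-49,0,0,0,20],[-36,0,-68,0,0,0,20],[-47,0,-88,0,0,0,20],[-57,0,-107,0,0,0,20],[-65,0,-122,0,0,0,20],[-70,0,-131,0,0,0,20],[-70.5,0,-132.5,0,0,0,20],[-70.5,0,-132.5,0,0,0,20]]]'
python3 - <<'E'
from m import *
o=status.get_obs();print(o['qpos'].round(2))
C=[]
for n in('scene','top'):
    im=optics.get_image(n);f=im['frame'];c=cam(im);u=proj(c,o['ee_pos']).astype(int)
    x=max(0,u[0]-60);y=max(0,u[1]-60);print(n,u,x,y,c[1][:,0].round(2))
    C.append(cv2.resize(f[y:y+130,x:x+130],(390,390),interpolation=cv2.INTER_CUBIC)[:,:,::-1])
cv2.imwrite('pics/r4.png',np.hstack(C))
E
```

```text
t: 16.5
ee_pos: [498.6, 29.0, 288.2]
orientation: [1.04, 2.472, -0.258]
ft_force: [-0.8, 0.8, -3.0]
width: 29.3
grasp_force: 30.0
[ 0.27  0.1   2.04 -0.58  0.84 -0.14]
scene [335 178] 275 118 [0.68 0.73 0.02]
top [286 234] 226 174 [ 0.   -1.   -0.01]
```

View pics/r4.png

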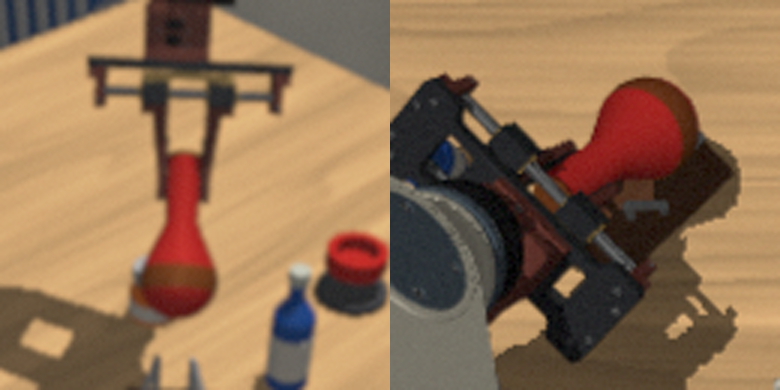

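The red vase is held, still leaning; the ball is at about (335,212) in scene and (312,217) in top, and the red ring is empty. I'll measure its axis in hand and work out the turn to upright.

```bash
cat > r3.py <<'E'
from m import *
T=np.load('top.npy',allow_pickle=True).item();S=np.load('scene.npy',allow_pickle=True).item();cT,cS=cam(T),cam(S)
o=status.get_obs();p=o['ee_pos'];R0=cv2.Rodrigues(o['orientation'])[0]
b=tri([ray(cT,(312,217)),ray(cS,(335,212))]);print('ball',b.round(1),proj(cT,b),proj(cS,b));v=b-p;print('dist',np.linalg.norm(v),'dir',(v/np.linalg.norm(v)).round(3),'in tool',(R0.T@v).round(1))
# red ring in current scene / top
for n,box,c in(('scene',(380,190,406,218),cS),('top',(140,225,195,275),cT)):
    f=optics.get_image(n)['frame'];m=cv2.bitwise_or(hsvmask(f,(0,120,60),(7,255,255)),hsvmask(f,(173,120,60),(180,255,255)))
    q=blob(m,box);e=cv2.fitEllipse(cv2.convexHull(q));print(n,cv2.boundingRect(q),np.round(e[0],1),e[1],onz(c,e[0],63).round(1))
E
python3 r3.py
```

```text
ball [544.  -16.9 222.9] [311.15185619 216.23896765] [334.12867456 212.07804142]
dist 91.31170157934345 dir [ 0.498 -0.502 -0.707] in tool [-26.9   0.6  87.2]
scene (384, 195, 21, 18) [393.4 203.6] (17.54452896118164, 21.615880966186523) [494.5 321.2  63. ]
top (149, 235, 33, 31) [164.9 250.2] (30.821496963500977, 32.3270149230957) [487.5 328.7  63. ]
```

```bash
cat > r5.py <<'E'
from m import *
a=np.arctan2(26.9,87.2);az=np.array([-.7,.715,0])/np.hypot(.7,.715)
z=np.sin(a)*az+np.array([0,0,-np.cos(a)]);RU=frame(z,(.715,.7,0))
print((RU@np.array([-.295,0,.955])).round(3));o=status.get_obs();print(o['qpos'].round(2),o['t'])
for p in((498.6,29,325),(488,330.5,325),(488,330.5,230)):rel(p,RU)
E
python3 r5.py
```

```text
[ 0. -0. -1.]
[ 0.27  0.1   2.04 -0.58  0.84 -0.14] 16.7
rel [-17.4  -0.1 -33.2] [-0.001  0.785 -0.   ] rows>= 5.2
rel [ 179.5  203.2 -137.5] [-0.001  0.785 -0.   ] rows>= 6.1
rel [223.9 203.4 -53.5] [-0.001  0.785 -0.   ] rows>= 6.1
```

```bash
python3 -m inch '[[[-2,0,-4,0,0.03,0,20],[-5,0,-10,0,0.1,0,20],[-9,0,-18,0,0.19,0,20],[-13,0,-26,0,0.29,0,20],[-17.4,0,-33,0,0.39,0,20],[-17.4,0,-33,0,0.49,0,20],[-17.4,0,-33,0,0.59,0,20],[-17.4,0,-33,0,0.68,0,20],[-17.4,0,-33,0,0.75,0,20],[-17.4,0,-33,0,0.785,0,20],[-17.4,0,-33,0,0.785,0,20],[-17.4,0,-33,0,0.785,0,20]]]'
python3 r5.py
```

```text
t: 17.9
ee_pos: [499.0, 29.0, 325.4]
orientation: [-1.11, -2.639, -0.165]
ft_force: [0.7, 0.6, -3.8]
width: 29.5
grasp_force: 30.0
[ 0. -0. -1.]
[-0.08  0.25  1.71  0.2   1.41 -0.91] 17.9
rel [ 0.1 -0.3  0.5] [-0.     0.002 -0.   ] rows>= 0.0
rel [213.3 203.   65.7] [-0.     0.002 -0.   ] rows>= 6.0
rel [185.4 203.  156.5] [-0.     0.002 -0.   ] rows>= 6.3
```

```bash
python3 -m inch '[[[4,4,1.3,0,0,0,20],[15,14,4.5,0,0,0,20],[32,30.5,9.9,0,0,0,20],[55,52.3,16.9,0,0,0,20],[81,77,25,0,0,0,20],[107,101.8,33,0,0,0,20],[133,126.6,41,0,0,0,20],[157,149.4,48.4,0,0,0,20],[179,170.4,55.1,0,0,0,20],[197,187.5,60.7,0,0,0,20],[208,198,64.1,0,0,0,20],[213.3,203,65.7,0,0,0,20],[213.3,203,65.7,0,0,0,20],[213.3,203,65.7,0,0,0,20]]]'
python3 -m inch '[[[-7,0,22,0,0,0,20],[-15,0,50,0,0,0,20],[-22,0,75,0,0,0,20],[-28,0,90.8,0,0,0,20],[-28,0,90.8,0,0,0,20],[-28,0,90.8,0,0,0,20]]]'
python3 - <<'E'
from m import *
o=status.get_obs();print(o['qpos'].round(2),o['t'],o['ee_pos'])
C=[]
for n in('scene','top'):
    im=optics.get_image(n);f=im['frame'];c=cam(im);u=proj(c,o['ee_pos']).astype(int)
    x=max(0,u[0]-65);y=max(0,u[1]-60);print(n,u,x,y,[proj(c,(488,330.5,h)).round(1).tolist() for h in (65,104,138,230)])
    C.append(cv2.resize(f[y:y+130,x:x+130],(390,390),interpolation=cv2.INTER_CUBIC)[:,:,::-1])
cv2.imwrite('pics/r6.png',np.hstack(C))
E
```

```text
t: 19.3
ee_pos: [488.0, 330.0, 325.8]
orientation: [-1.11, -2.639, -0.166]
ft_force: [-0.5, -0.3, -2.4]
width: 29.8
grasp_force: 30.0
t: 19.9
ee_pos: [488.7, 329.9, 231.2]
orientation: [-1.111, -2.638, -0.167]
ft_force: [0.5, 0.6, -2.4]
width: 29.3
grasp_force: 30.0
[ 0.44  0.43  1.68  0.31  1.15 -0.48] 19.9 [488.71452722 329.89247743 231.22113915]
scene [400 158] 335 98 [[393.8, 201.2], [395.3, 191.7], [396.8, 183.0], [400.8, 158.3]]
top [139 242] 74 182 [[163.9, 249.9], [158.7, 248.4], [154.0, 247.1], [139.6, 243.0]]
```

View pics/r6.png

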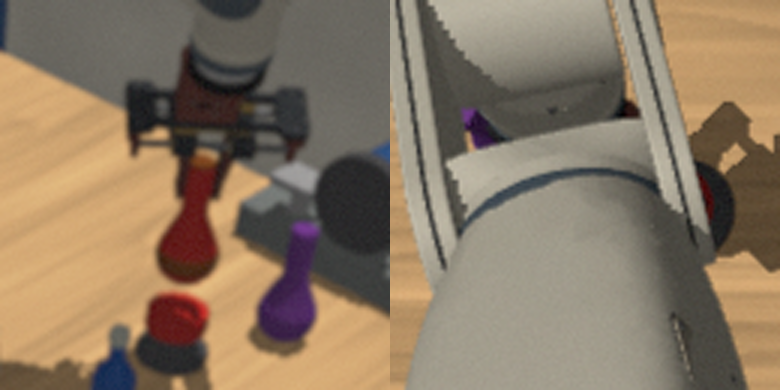

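The red vase hangs upright over the red ring: scene ball about (397,180), rim about (394,198). Lowering now.

```bash
python3 -m inch '[[[-2,0,10,0,0,0,20],[-5,0,20,0,0,0,20],[-8,0,30,0,0,0,20],[-10.5,0,38,0,0,0,20],[-12,0,42.5,0,0,0,20],[-12.6,0,44.5,0,0,0,20],[-13,0,45.5,0,0,0,20],[-13.2,0,46,0,0,0,20],[-13.3,0,46.5,0,0,0,20],[-13.3,0,46.5,0,0,0,20],[-13.3,0,46.5,0,0,0,20]]]'
```

```text
t: 21.1
ee_pos: [487.7, 331.3, 182.7]
orientation: [-1.109, -2.639, -0.167]
ft_force: [-0.4, 0.0, -2.8]
width: 29.7
grasp_force: 30.0
```

Still hanging (-2.8 N), so I lower in small steps.

```bash
python3 -m inch '[[[-0.15,0,0.5,0,0,0,20],[-0.3,0,1,0,0,0,20],[-0.3,0,1,0,0,0,20],[-0.3,0,1,0,0,0,20]]]'
```

```text
t: 21.5
ee_pos: [487.7, 331.4, 181.7]
orientation: [-1.109, -2.639, -0.168]
ft_force: [-0.4, -0.1, 0.5]
width: 29.8
grasp_force: 30.0
```

```bash
python3 -m inch '[[[-0.15,0,0.5,0,0,0,20],[-0.3,0,1,0,0,0,20],[-0.3,0,1,0,0,0,20],[-0.3,0,1,0,0,0,20]]]'
```

```text
t: 21.9
ee_pos: [487.7, 331.6, 181.3]
orientation: [-1.109, -2.638, -0.169]
ft_force: [-2.3, -0.5, 5.2]
width: 29.7
grasp_force: 30.0
```

```bash
python3 -m inch '[[[0.1,-0.3,-0.4,0,0,0,20],[0.1,-0.3,-0.4,0,0,0,20],[0.1,-0.3,-0.4,0,0,0,30],[0.1,-0.3,-0.4,0,0,0,34],[0.1,-0.3,-0.4,0,0,0,36],[0.1,-0.3,-0.4,0,0,0,38],[0.1,-0.3,-0.4,0,0,0,42],[0.1,-0.3,-0.4,0,0,0,50],[0.1,-0.3,-0.4,0,0,0,70],[0.1,-0.3,-0.4,0,0,0,100],[0.1,-0.3,-0.4,0,0,0,100],[0.1,-0.3,-0.4,0,0,0,100]]]'
python3 -m inch '[[[0,0,-10,0,0,0,100],[0,0,-30,0,0,0,100],[0,0,-60,0,0,0,100],[0,0,-100,0,0,0,100],[0,0,-140,0,0,0,100],[0,0,-160,0,0,0,100],[0,0,-160,0,0,0,100]]]'
python3 -m inch '[[[-50,-20,-20,0,0,0,100],[-100,-60,-20,0,0,0,100],[-130,-100,-20,0,0,0,100],[-130,-150,-20,0,0,0,100],[-130,-200,-20,0,0,0,100],[-130,-200,-20,0,0,0,100],[-130,-200,-20,0,0,0,100]]]'
python3 - <<'E'
from m import *
C=[]
for n in('scene','top'):
    im=optics.get_image(n);f=im['frame'];c=cam(im)
    for p in((488,330.5,205.5),(505,-299,240.5)):print(n,proj(c,p).round(1))
    C.append(cv2.resize(f[100:350,80:480],(390*1,244),interpolation=cv2.INTER_CUBIC)[:,:,::-1]);
    x,y=(350,140) if n=='scene' else (115,205)
    C.append(cv2.resize(f[y:y+80,x:x+128],(390,244),interpolation=cv2.INTER_CUBIC)[:,:,::-1])
cv2.imwrite('pics/end.png',np.vstack([np.hstack(C[:2]),np.hstack(C[2:])]))
E
```

```text
t: 23.1
ee_pos: [487.4, 331.0, 180.7]
orientation: [-1.109, -2.639, -0.167]
ft_force: [0.3, -0.4, 0.3]
width: 72.5
grasp_force: 0.0
t: 23.8
ee_pos: [522.2, 297.4, 337.7]
orientation: [-1.111, -2.643, -0.175]
ft_force: [-0.2, 0.2, -0.9]
width: 88.1
grasp_force: 0.0
t: 24.5
ee_pos: [466.7, 63.6, 314.0]
orientation: [-1.112, -2.636, -0.166]
ft_force: [-0.3, -0.1, 1.2]
width: 87.8
grasp_force: 0.0
scene [399.7 165.1]
scene [236.7 246.3]
top [143.6 244.2]
top [452.1 234.3]
```

View pics/end.png

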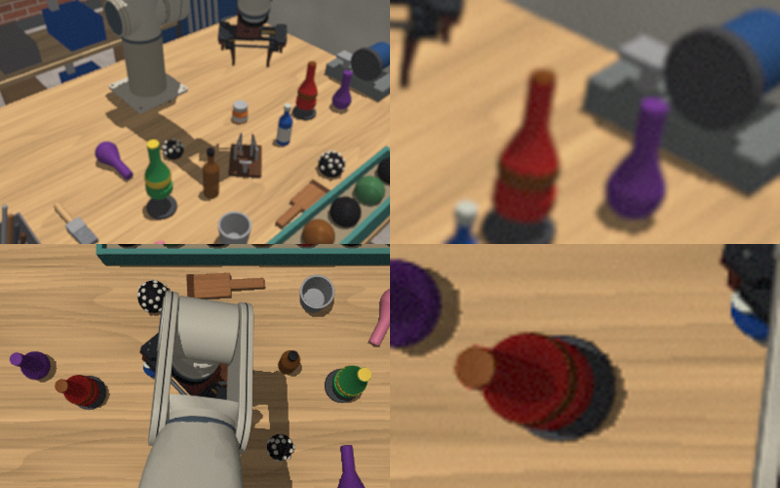

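Both vases stand upright in their own rings. The red mouth is at scene (400,165) and top (143,246), within 2 px of the expected position; the green vase is upright at scene (236,247). The bystanders look unmoved and the gripper is clear.

```bash
python3 -c "
from workcell import ctrl
print(ctrl.close_job())"
```

```text
the job is handed in; nothing more can be done
None
```

The job is handed in: in the last pictures, at about 24.5 s of the 64 s, both vases stood upright and released in their own rings and nothing else looked moved; no verdict was returned.

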